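# Nip a bench stone in the honing fixture with the square cam key

### The job

Take the square T-key out of the tool block, fit it fully home in the square socket of the honing fixture's cam clamp and turn it clockwise (seen from above) until the cam nips the bench stone firmly against the back stop, about 0.8 N m at the key; do not force it, or the stone cracks. Let go and leave the key standing in the socket with the stone held, and leave the other things on the table in their places.

Things in the scene. Friction and masses are not known exactly. Their poses are not given: they have to be found in the camera images.
- key: Steel T-key, loose, standing upright in one of the tool block's three holes. Square shank 12 x 12 mm; bar 90 long, 14 wide, 14 high. Origin at the centre of the shank's lower end; z up along the shank; x along the bar, whose centre is 80 mm above the origin. Shank faces lie parallel to the bar. Lowest 3 mm of the shank is 10 mm square as a lead-in. 0.11 to 0.22 kg.
- key_tip (a point): The centre of the lower end of the key's square shank (same point as the key's origin).
- cam: Clamp cam on an upright pivot at the robot's side of the stone: steel disc, radius 25 mm, 14 high, centred 6 mm off the pivot, under a 28 mm square boss 22 high. Origin on the pivot at the disc's underside, 18 mm above the table; z up; x, y along the boss's sides, so its yaw is the socket's. Turns clockwise from above to clamp; the key has 0.1 rad of play in it. The cam stays where it is left.
- socket (a point): Centre of the mouth of the square socket in the top of the cam's boss, on the pivot axis, 54 mm above the table. 13 x 13 mm, 20 mm deep, with a 1.5 mm chamfer; takes the 12 mm key at any quarter turn. Key fully home: its tip 20 mm below this point, its bar's centre 114 mm above the table.
- fixture: Honing fixture: steel plate 140 x 210 x 18 mm fixed to the table, with the cam, a dark steel L-shaped stop 18 mm high (back rail at +x, end stop at -y) and the stone on it. Origin under the plate's centre, z up, y along the stone. The cam's pivot is at x = -34 mm, y = 0. The stop is set anew for each stone, by up to 1.2 mm either way, and is not measured.
- stone: Bench stone (two-layer dark grey and brown abrasive block) 50 x 150 x 25 mm, 0.45 kg, loose on the plate. Origin under its centre, y along its length. Cam turned 0.1 to 0.5 rad: meets the stone and pushes it; 0.3 to 1.0 rad: stone on the stop. Until then the key takes 0.1 to 0.25 N m, then it stiffens within 0.1 rad: 0.6 to 1.1 N m holds it well, beyond 1.3 N m it may crack.
- rack: Wooden tool block 60 x 200 x 50 mm fixed to the table, with three round 22 mm holes, their floors 8 mm above the table, 70 mm apart along its y; the key, the nut driver and the punch stand in them, in any order, the key's bar roughly across the block. Origin under its centre.
- discs: Bystander: flat stack of four grey cutting discs, 115 mm across, 24 mm high. Origin under its centre.
- sand_block: Bystander: abrasive hand block 50 x 90 x 28 mm with a buff paper band. Origin under its centre.
- oil: Bystander: grey oil bottle, 52 mm across, 120 mm high. Origin under its centre.
- dish: Bystander: round steel dish, 90 mm across, 30 mm high. Origin under its centre.
- brush: Bystander: hand brush lying on the table. Origin under its middle.
- nut_driver: Bystander in the tool block: nut driver with a round black handle 24 mm thick, 92 mm long, its top 100 mm above the table. Origin at its lower end.
- punch: Bystander in the tool block: dark round steel punch 16 mm thick, its top 97 mm above the table. Origin at its lower end.
Not all that is in view belongs to the job. What is shaped like the key but purple is not meant. Leave any yellow look-alike of the stone alone.

How it is judged:
On the way, in this order (a step that is already met when the one before it is completed fails the run):
1. the key is fully home in the cam's socket (horizontal distance between key_tip and socket below 0.004 m and z of key_tip in the frame of socket below -0.016 m and angle between the z axis of key and the z axis of cam, either way round below 0.12 rad), for 0.1 s.
2. the cam nips the stone (all of step 1 and contact force between stone and cam above 18 N), for 0.3 s.
At the end, for the whole second after the job is handed in: The key stands at rest in the cam's socket, its tip at least 16 mm deep, within 4 mm of the axis and upright within 7 degrees; the stone lies flat and still, nipped by the cam with over 18 N (all of step 2 and angle between stone's own z axis and vertical below 0.05 rad and linear speed of stone below 0.01 m/s and linear speed of key below 0.02 m/s); the robot touches nothing.
It fails at once if the stone is overloaded and cracks (contact force between stone and cam above 85 N).
It fails at once if another thing on the table is moved out of its place by over 30 mm (distance of any of discs, sand_block, oil, dish, brush, nut_driver, punch from where it was at the start of the episode above 0.03 m).
It also fails if it takes over 64 s, if anything falls off the work surface, if the arm or the gripper's body presses on something with over 40 N, if the wrist force passes 120 N, or if a joint passes its speed limit or range.

### The arm

A 7-joint arm with a two-finger parallel gripper is mounted at the origin on the work surface. World frame = base frame: x ahead of the robot, y to its left, z up, the work surface at z = 0. Lengths are in m, angles in rad, forces in N, time in s.
With the tool pointing down it reaches from about 0.425 to 0.875 m from the base axis. Payload 8.4 kg.
Tool frame: the origin (TCP) lies on the mounting face of the last link; the fingertips stand 173 mm ahead of it and the grasp point (between the pads) lies 155 mm ahead of it (bot.tcp_to_grasp is the distance from the TCP to the grasp point, in m); z points along the fingers, y is the line along which they close (so a half turn about z gives the same grasp; the last joint's range is limited). The gripper opens to 85 mm and grips with 20 to 120 N. Pads are 22 mm wide; open, the fingers measure 114 mm over their backs; the gripper's body (76 mm by 85 mm) begins 54 mm behind the grasp point. The pads swing forward as they close: fully open they stand 13 mm farther back than shut.
Start: joints at [-1.261, 0.333, 0.04, 1.465, -0.013, 1.343, -0.059], TCP at [0.258, 0.596, 0.405] pointing down, gripper open.
Joint ranges: [-2.58, 2.58], [-0.38, 2.09], [-1.3, 1.39], [0.25, 2.4], [-1.5, 4.64], [0.08, 2.09], [-2.65, 2.65]. Speed limits (rad/s): [2.22, 2.22, 2.79, 2.79, 3.14, 3.14, 3.14].

### API

Orientations are given as a rotation vector (axis times angle).
In Python, from cell import bot gives the robot as it stands. The module is installed in compiled form; this text tells all that it offers.
- The arm moves only by the tool move_arm, never from a script. Its argument "plan" is a list of rows, each an object of numbers: "fingers": the closure, from -1 (fully open) to 1 (shut); "x", "y", "z": the shift along the tool's x, y, z in mm; "yaw": the turn about the tool's z in degrees. A call has 1 to 10 rows; each row is the pose to reach, as a shift and turn from the pose commanded when the call began, along the tool's axes at that moment; what a row does not reach only later rows make up. A row lasts 1/10 s, in which the tool goes at most 50 mm and 8.59 degrees, less where a joint would pass 70% of its speed; a pose out of reach is approached as far as the arm can. A call with a gripper value outside its range is refused whole. The fingers move at their own pace and stop on an object; the grip force is fixed at half the most. Time passes only in rows, so rows that repeat a pose let the fingers close. It gives the time, the measured TCP pose, the force, the opening and the grip force at its end, in the units of the state.
- bot.read_state(): the state, without advancing time (a new reading comes with each control period).
- bot.snapshot(name): name is "scene" or "top" or "wrist"; returns a dict with "frame" (480x640x3 uint8, red, green, blue), "range_z" (480x640 float32, m along the optical axis (not along the pixel's ray), 0 where there is no reading), "intrinsics" (3x3 intrinsics, pixels), "view" (4x4, takes a point from world to camera coordinates). Camera axes: x right, y down, z forward; pixel columns grow to the right and rows downward; lengths in m; the calibration is good to about 2 mm. A picture is of the moment at which its call begins.
- bot.finish_job(): hands the job in; it is judged then, once.
The state is a dict: "time_s": time; "q": joint angles; "qvel": joint speeds; "joint_torque": joint torques, N m; "ee_pos": TCP position; "ee_rot": TCP orientation; "ft_force": force on the tool from outside, world axes, zero at the start; "wrist_torque": the same for the moment, N m; "width": finger opening in m; "gripper_force": force on a finger pad.
Only numpy, scipy, OpenCV 4.12 (cv2) and the standard library are available. Lean on these libraries where they do the work, as an engineer would, in place of code of your own. Each camera call takes 0.05 s, during which the arm holds its last target. There are 200 camera calls.

## Working session

There is one attempt and no reset: what is moved stays moved. The work goes in short steps, Python scripts to look and compute and a tool call to move; the robot and the scene stay as the last step left them, time stands still between calls to the robot, and variables do not carry over. Pictures are saved under pics/ and viewed, at most 10 in all, crops included, and the job is handed in when it is done.

Besides the shell and the picture viewer there is one more tool, called after "Request:" as name([rows], argument=value, ...), one row to a line, values as JSON. move_arm: Moves the arm, as the interface text tells. Its arguments: {"type":"object","properties":{"plan":{"type":"array","items":{"type":"object","properties":{"fingers":{"type":"number"},"x":{"type":"number"},"y":{"type":"number"},"z":{"type":"number"},"yaw":{"type":"number"}}}}},"required":["plan"]}

```bash
mkdir -p pics; cat > h.py <<'E'
import numpy as np, cv2
from cell import bot
from scipy.spatial.transform import Rotation as R
def snap(n,f=None):
    s=bot.snapshot(n)
    if f: cv2.imwrite('pics/'+f,s['frame'][:,:,::-1])
    return s
def ray(s,u,v,z):
    "cast pixel onto plane z"
    K=s['intrinsics'];V=s['view'];d=V[:3,:3].T@np.linalg.solve(K,[u,v,1]);c=-V[:3,:3].T@V[:3,3]
    return c+d*(z-c[2])/d[2]
def pts(s):
    K=s['intrinsics'];V=s['view'];v,u=np.mgrid[:480,:640];z=s['range_z']
    p=np.stack([(u-K[0,2])/K[0,0]*z,(v-K[1,2])/K[1,1]*z,z],-1)
    return (p-V[:3,3])@V[:3,:3]
def proj(s,p):
    q=s['intrinsics']@(s['view'][:3,:3]@p+s['view'][:3,3]);return q[:2]/q[2]
E
python3 - <<'E'
from h import *
a=snap('top','top.png');b=snap('scene','scene.png')
np.set_printoptions(precision=3,suppress=True)
for s in(a,b): print(-s['view'][:3,:3].T@s['view'][:3,3],s['intrinsics'][0,0],s['view'][:3,:3])
st=bot.read_state();print({k:np.round(v,3) for k,v in st.items()});print(R.from_rotvec(st['ee_rot']).as_matrix(),bot.tcp_to_grasp)
E
```

```text
[0.28  0.02  1.423] 575.2456046730314 [[ 0.03  -0.999  0.019]
 [-0.991 -0.032 -0.129]
 [ 0.13  -0.015 -0.991]]
[0.97  0.569 0.667] 518.7971249797992 [[-0.756  0.654 -0.013]
 [ 0.412  0.461 -0.786]
 [-0.508 -0.6   -0.618]]
{'time_s': np.float64(0.1), 'q': array([-1.261,  0.334,  0.04 ,  1.466, -0.013,  1.343, -0.059]), 'qvel': array([ 0.002, -0.002,  0.001, -0.002,  0.   ,  0.   , -0.   ]), 'joint_torque': array([  0.004, -66.001,   1.371, -40.648,   0.017,   0.009,   0.   ]), 'ee_pos': array([0.258, 0.596, 0.404]), 'ee_rot': array([-0.638, -3.076,  0.002]), 'ft_force': array([0.058, 0.077, 0.016]), 'wrist_torque': array([-0.005,  0.056,  0.008]), 'gripper_force': np.float64(0.0), 'width': np.float64(0.086)}
[[-0.918  0.398 -0.   ]
 [ 0.398  0.918 -0.001]
 [-0.    -0.001 -1.   ]] 0.1547
```

View pics/top.png

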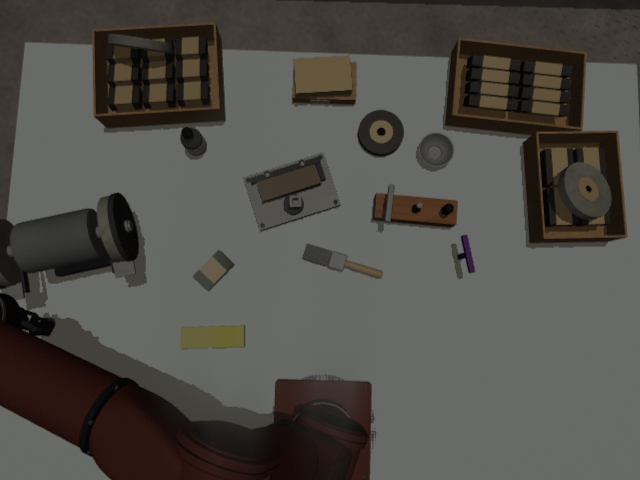

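View pics/scene.png

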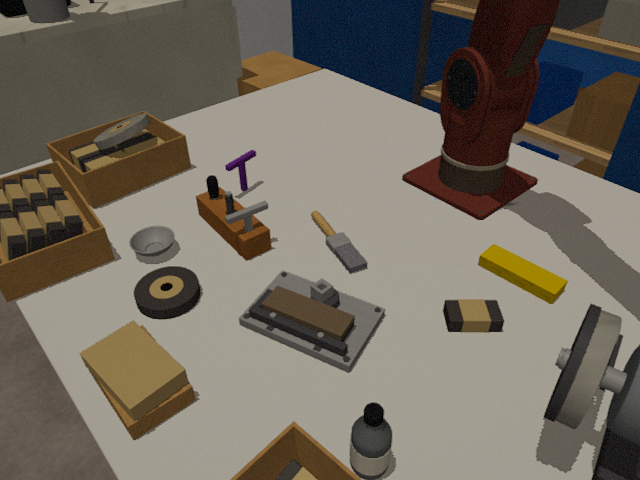

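The top view shows two T shapes: a grey bar at (390,203) standing in the rack, and a purple one at (467,254) on the table. The grey steel one in the block is the key. The punch is at (418,208), the nut driver at (447,210), the fixture at (292,190) and the cam boss at (295,200). The yellow look-alike at (213,337) is not the stone. In the scene view the key is at (247,212) and the boss at (322,290). I'll confirm with an enlarged crop and measure.

```bash
python3 - <<'E'
from h import *
np.set_printoptions(precision=4,suppress=True)
a=snap('top');b=snap('scene')
A=cv2.resize(a['frame'][150:235,240:470],None,fx=3.4,fy=3.4,interpolation=cv2.INTER_CUBIC)
B=cv2.resize(b['frame'][180:370,180:400],None,fx=1.6,fy=1.6,interpolation=cv2.INTER_CUBIC)
C=np.zeros((A.shape[0]+B.shape[0],782,3),np.uint8);C[:A.shape[0]]=A[:,:782];C[A.shape[0]:,:B.shape[1]]=B
cv2.imwrite('pics/crop.png',np.clip(C[:,:,::-1]*1.5,0,255).astype(np.uint8))
for n,s,box in(('top',a,(370,470,175,240)),('scene',b,(190,275,170,260))):
    P=pts(s);u0,u1,v0,v1=box
    m=np.zeros((480,640),bool);m[v0:v1,u0:u1]=1
    k=m&(P[:,:,2]>.104)&(P[:,:,2]<.16)
    nc,l,stt,c=cv2.connectedComponentsWithStats(k.astype(np.uint8))
    for i in range(1,nc):
        if stt[i,4]<15:continue
        q=P[l==i];r=cv2.minAreaRect((q[:,:2]*1e3).astype(np.float32))
        print(n,'hi',stt[i],c[i],q.mean(0),np.median(q[:,2]),r)
for n,s,box in(('top',a,(235,350,145,235)),('scene',b,(235,390,260,370))):
    P=pts(s);u0,u1,v0,v1=box
    m=np.zeros((480,640),bool);m[v0:v1,u0:u1]=1
    for lo,hi in((.011,.025),(.037,.048),(.049,.06)):
        k=m&(P[:,:,2]>lo)&(P[:,:,2]<hi);q=P[k];r=cv2.minAreaRect((q[:,:2]*1e3).astype(np.float32))
        print(n,lo,k.sum(),np.median(q,0),r)
P=pts(a);q=P[185:235,370:465];k=(q[:,:,2]>.04)&(q[:,:,2]<.06);print('rack',np.median(q[k],0),cv2.minAreaRect((q[k][:,:2]*1e3).astype(np.float32)))
E
```

```text
top 0.011 2449 [0.5494 0.0883 0.0169] ((574.4632568359375, 92.02754211425781), (141.94882202148438, 209.98280334472656), 19.866880416870117)
top 0.037 1341 [0.5919 0.0966 0.0417] ((573.5075073242188, 91.49105072021484), (118.14208221435547, 178.15965270996094), 19.717126846313477)
top 0.049 97 [0.5445 0.0833 0.0529] ((571.1267700195312, 79.2255859375), (85.93276977539062, 96.14849853515625), 13.306495666503906)
scene 0.011 3719 [0.5616 0.1272 0.0172] ((530.2093505859375, 75.26025390625), (242.23672485351562, 211.60513305664062), 19.915403366088867)
scene 0.037 2403 [0.5926 0.0992 0.0423] ((583.9425048828125, 93.30162811279297), (103.56849670410156, 168.22024536132812), 20.641679763793945)
scene 0.049 196 [0.5446 0.0809 0.0527] ((544.1771240234375, 80.48533630371094), (30.481115341186523, 30.252460479736328), 2.5230822563171387)
rack [ 0.5315 -0.2143  0.049 ] ((533.7967529296875, -213.6344757080078), (201.29786682128906, 61.838661193847656), 86.5578384399414)
```

View pics/crop.png

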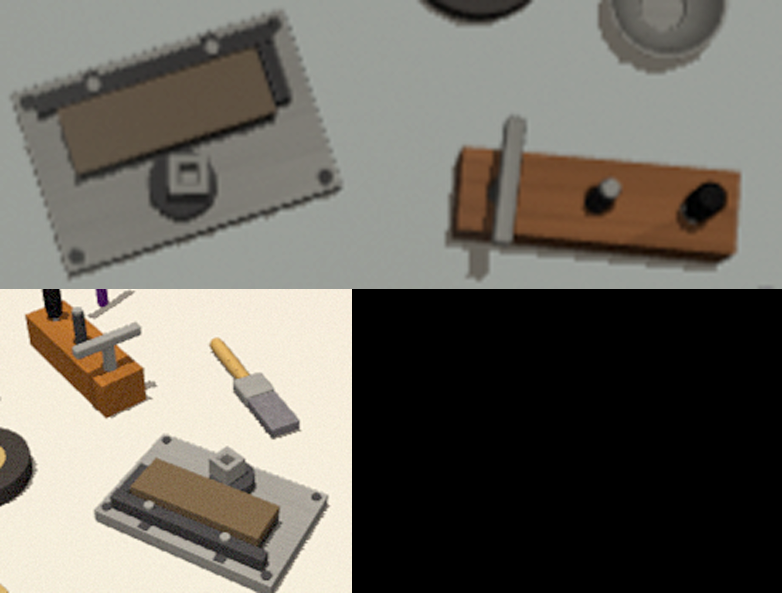

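The crop confirms the grey T-bar across the left hole of the block. The boss is square with a socket at about (293,201). The bar in the rack stands lower than the height band I searched, so I'll repeat with a lower one.

```bash
python3 - <<'E'
from h import *
np.set_printoptions(precision=4,suppress=True)
a=snap('top');b=snap('scene')
for n,s,box in(('top',a,(370,412,175,235)),('scene',b,(222,275,190,260))):
    P=pts(s);u0,u1,v0,v1=box
    m=np.zeros((480,640),bool);m[v0:v1,u0:u1]=1
    k=m&(P[:,:,2]>.08)&(P[:,:,2]<.11)
    q=P[k];r=cv2.minAreaRect((q[:,:2]*1e3).astype(np.float32))
    print(n,k.sum(),np.median(q,0),q.mean(0),r)
w=snap('wrist');print('wristcam',-w['view'][:3,:3].T@w['view'][:3,3],w['intrinsics'][0,0]);print(w['view'])
E
```

```text
top 234 [ 0.5369 -0.1426  0.0932] [ 0.537  -0.1429  0.0932] ((536.9855346679688, -143.15899658203125), (14.767608642578125, 88.10762023925781), 84.25967407226562)
scene 471 [ 0.5402 -0.1406  0.0918] [ 0.5417 -0.1514  0.0903] ((550.9073486328125, -163.17288208007812), (80.61554718017578, 96.56078338623047), 21.97466278076172)
wristcam [0.1953 0.6224 0.3737] 347.98559863283486
[[ 0.3976  0.9175 -0.001  -0.6484]
 [ 0.8843 -0.383   0.267  -0.0341]
 [ 0.2446 -0.107  -0.9637  0.379 ]
 [ 0.      0.      0.      1.    ]]
```

Key bar centre is about (537,-143) with its top at z≈0.094, against 0.095 expected. The bar lies at -5.7°. The boss is about (544,81) with its top at 0.053. These agree with the given sizes. I'll hover over the key.

```bash
cat >> h.py <<'E'
def go(x,y,z,yang=None):
    "shift (tool mm) and yaw (deg) to put TCP at x,y,z with tool y at world angle yang"
    st=bot.read_state();M=R.from_rotvec(st['ee_rot']).as_matrix()
    d=M.T@(np.array([x,y,z])-st['ee_pos'])*1e3
    a=np.degrees(np.arctan2(M[1,1],M[0,1]))
    yw=0 if yang is None else -((yang-a+180)%360-180)
    print('shift',np.round(d,1),'yaw',round(yw,2),'cur yang',round(a,2),'q7',round(st['q'][6],2))
def perp(deg): return deg+90
E
python3 -c "
from h import *
go(.537,-.143,.34,84.3)"
```

```text
shift [-549.6 -567.7   64.7] yaw -17.72 cur yang 66.58 q7 -0.06
```

Request:
move_arm([
  {"x":-550,"y":-567,"z":0,"yaw":-17.7,"fingers":0},
  {"x":-550,"y":-567,"z":0,"yaw":-17.7,"fingers":0},
  {"x":-550,"y":-567,"z":0,"yaw":-17.7,"fingers":0},
  {"x":-550,"y":-567,"z":0,"yaw":-17.7,"fingers":0},
  {"x":-550,"y":-567,"z":0,"yaw":-17.7,"fingers":0},
  {"x":-550,"y":-567,"z":0,"yaw":-17.7,"fingers":0},
  {"x":-550,"y":-567,"z":0,"yaw":-17.7,"fingers":0},
  {"x":-550,"y":-567,"z":0,"yaw":-17.7,"fingers":0},
  {"x":-550,"y":-567,"z":0,"yaw":-17.7,"fingers":0},
  {"x":-550,"y":-567,"z":0,"yaw":-17.7,"fingers":0},
])

```text
time_s: 1.35
ee_pos: [0.4354, 0.1265, 0.4051]
ee_rot: [0.157, 3.137, 0.001]
ft_force: [0.8, 1.1, 0.8]
width: 0.0427
gripper_force: 0.0
```

```bash
python3 -c "
from h import *
go(.537,-.143,.34,84.3);print(bot.read_state()['ee_pos'])"
```

```text
shift [-127.9 -258.1   64.9] yaw -0.02 cur yang 84.28 q7 1.06
[0.43538648 0.12654609 0.40508339]
```

Request:
move_arm([
  {"x":-128,"y":-258,"z":65,"fingers":0},
  {"x":-128,"y":-258,"z":65,"fingers":0},
  {"x":-128,"y":-258,"z":65,"fingers":0},
  {"x":-128,"y":-258,"z":65,"fingers":0},
  {"x":-128,"y":-258,"z":65,"fingers":0},
  {"x":-128,"y":-258,"z":65,"fingers":0},
  {"x":-128,"y":-258,"z":65,"fingers":0},
  {"x":-128,"y":-258,"z":65,"fingers":0},
  {"x":-128,"y":-258,"z":65,"fingers":0},
  {"x":-128,"y":-258,"z":65,"fingers":0},
])

```text
schema error: expected keys fingers, x, y, z, yaw
```

```bash
python3 -c "
from h import *
w=snap('wrist','w1.png');P=pts(w);k=(P[:,:,2]>.08)&(P[:,:,2]<.11)
n,l,s,c=cv2.connectedComponentsWithStats(k.astype(np.uint8))
for i in range(1,n):
    if s[i,4]>150:
        q=P[l==i];print(s[i],np.median(q,0),cv2.minAreaRect((q[:,:2]*1e3).astype(np.float32)))
go(.537,-.143,.243,84.3);print(bot.read_state()['ee_pos'])"
```

```text
[  26  318   41   88 1980] [ 0.5304353  -0.13826706  0.09401105] ((535.9423217773438, -142.28138732910156), (15.703523635864258, 87.8910140991211), 84.47911071777344)
shift [-126.5 -249.1  162.9] yaw -0.52 cur yang 83.78 q7 1.07
[0.43790505 0.11858756 0.4053005 ]
```

View pics/w1.png

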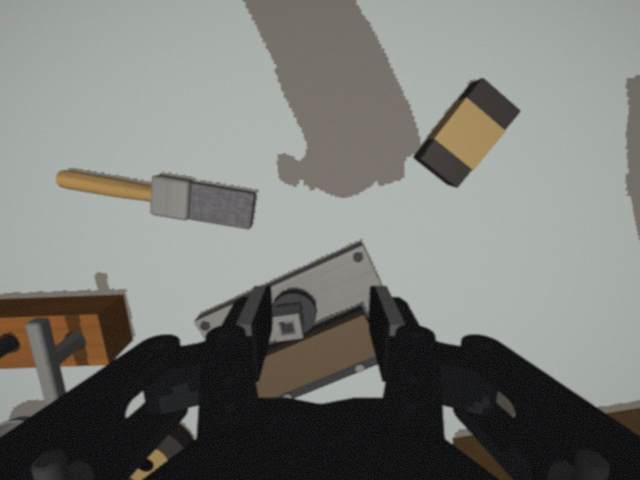

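The wrist view shows the boss and its socket at (290,327) and the key bar at (45,350). The move was refused because the rows lacked yaw. Since the boss is in view, I'll measure it now and then go to the key.

```bash
python3 -c "
from h import *
w=snap('wrist');P=pts(w);near=np.hypot(P[:,:,0]-.544,P[:,:,1]-.081)<.03
k=near&(P[:,:,2]>.049)&(P[:,:,2]<.06)
q=P[k];r=cv2.minAreaRect((q[:,:2]*1e3).astype(np.float32));print(k.sum(),np.median(q[:,2]),r,q.min(0),q.max(0))
f=near&(P[:,:,2]<.0495)
# socket hole: dark pixels inside hull of boss top, ray onto z=.054
h=np.zeros((480,640),np.uint8);c=np.argwhere(k)[:,::-1].astype(np.int32);cv2.fillConvexPoly(h,cv2.convexHull(c),1)
hole=((h>0)&~k).astype(np.uint8);hole=cv2.morphologyEx(hole,cv2.MORPH_OPEN,np.ones((3,3)));n,l,s,cc=cv2.connectedComponentsWithStats(hole)
for i in range(1,n):
    if s[i,4]>20: print(s[i],cc[i],ray(w,*cc[i],.054))
go(.5365,-.1427,.34,84.4);print(bot.read_state()['ee_pos'])"
```

```text
622 0.05388634137021341 ((541.7794189453125, 81.21817016601562), (29.826175689697266, 28.126312255859375), 3.6326212882995605) [0.52626661 0.06663492 0.04903957] [0.55624149 0.09582901 0.05611378]
[290 318  13  10 113] [296.32743363 322.43362832] [0.54022082 0.08153052 0.054     ]
shift [-127.8 -252.4   65.5] yaw -0.66 cur yang 83.74 q7 1.06
[0.43693718 0.12213744 0.40524541]
```

Request:
move_arm([
  {"x":-128,"y":-256,"z":65,"yaw":-0.3,"fingers":0},
  {"x":-128,"y":-256,"z":65,"yaw":-0.3,"fingers":0},
  {"x":-128,"y":-256,"z":65,"yaw":-0.3,"fingers":0},
  {"x":-128,"y":-256,"z":65,"yaw":-0.3,"fingers":0},
  {"x":-128,"y":-256,"z":65,"yaw":-0.3,"fingers":0},
  {"x":-128,"y":-256,"z":65,"yaw":-0.3,"fingers":0},
  {"x":-128,"y":-256,"z":65,"yaw":-0.3,"fingers":0},
  {"x":-128,"y":-256,"z":65,"yaw":-0.3,"fingers":0},
  {"x":-128,"y":-256,"z":65,"yaw":-0.3,"fingers":0},
  {"x":-128,"y":-256,"z":65,"yaw":-0.3,"fingers":0},
])

```text
time_s: 2.45
ee_pos: [0.5371, -0.1373, 0.3401]
ee_rot: [0.145, 3.138, 0.002]
ft_force: [0.2, -0.5, -0.4]
width: 0.0423
gripper_force: 0.0
```

```bash
python3 -c "
from h import *
w=snap('wrist','w2.png');P=pts(w);k=(P[:,:,2]>.08)&(P[:,:,2]<.11)&(abs(P[:,:,1]+.142)<.03)
n,l,s,c=cv2.connectedComponentsWithStats(k.astype(np.uint8))
for i in range(1,n):
    if s[i,4]>100:
        q=P[l==i];print(s[i],np.median(q,0),cv2.minAreaRect((q[:,:2]*1e3).astype(np.float32)))
go(.5365,-.1427,.243,84.4);print(bot.read_state()['ee_pos'])"
```

```text
[ 302  186   22  133 2820] [ 0.53284993 -0.14259887  0.09480726] ((536.9918212890625, -143.09390258789062), (13.940744400024414, 89.29268646240234), 84.79230499267578)
shift [ 0.1 -5.4 97.1] yaw 0.31 cur yang 84.71 q7 1.78
[ 0.5370573  -0.13742538  0.34010945]
```

View pics/w2.png

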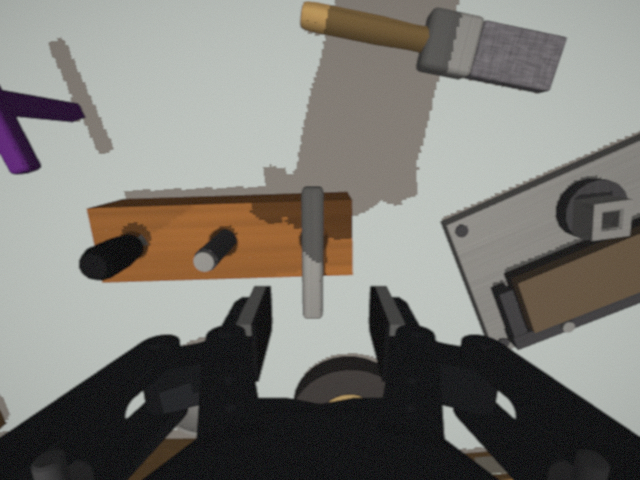

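The bar is at (312,250) at (0.537,-0.143) and lines up with the fingers. The punch is clear at (205,260). Descend and grip.

Request:
move_arm([
  {"x":0,"y":-5.6,"z":30,"yaw":0,"fingers":0},
  {"x":0,"y":-5.6,"z":60,"yaw":0,"fingers":0},
  {"x":0,"y":-5.6,"z":85,"yaw":0,"fingers":0},
  {"x":0,"y":-5.6,"z":97,"yaw":0,"fingers":0},
  {"x":0,"y":-5.6,"z":97,"yaw":0,"fingers":0},
  {"x":0,"y":-5.6,"z":97,"yaw":0,"fingers":0},
  {"x":0,"y":-5.6,"z":97,"yaw":0,"fingers":1},
  {"x":0,"y":-5.6,"z":97,"yaw":0,"fingers":1},
  {"x":0,"y":-5.6,"z":97,"yaw":0,"fingers":1},
  {"x":0,"y":-5.6,"z":97,"yaw":0,"fingers":1},
])

```text
time_s: 3.5
ee_pos: [0.5371, -0.1442, 0.244]
ee_rot: [0.148, 3.136, 0.001]
ft_force: [-0.2, 1.2, 7.0]
width: 0.0127
gripper_force: 58.7
```

Request:
move_arm([
  {"x":0,"y":0,"z":0,"yaw":0,"fingers":1},
  {"x":0,"y":0,"z":0,"yaw":0,"fingers":1},
  {"x":0,"y":0,"z":-15,"yaw":0,"fingers":1},
  {"x":0,"y":0,"z":-35,"yaw":0,"fingers":1},
  {"x":0,"y":0,"z":-60,"yaw":0,"fingers":1},
  {"x":0,"y":0,"z":-90,"yaw":0,"fingers":1},
  {"x":0,"y":0,"z":-115,"yaw":0,"fingers":1},
  {"x":0,"y":0,"z":-115,"yaw":0,"fingers":1},
  {"x":0,"y":0,"z":-115,"yaw":0,"fingers":1},
  {"x":0,"y":0,"z":-115,"yaw":0,"fingers":1},
])

```text
time_s: 4.5
ee_pos: [0.536, -0.1443, 0.3571]
ee_rot: [-0.149, -3.137, -0.0]
ft_force: [-0.2, 0.2, -2.6]
width: 0.0131
gripper_force: 59.1
```

```bash
python3 -c "
from h import *
go(.5425,.0810,.32,92.5);st=bot.read_state();print(st['ee_pos'],st['ft_force'],st['width'])"
```

```text
shift [ 14.8 224.9  37.1] yaw -7.93 cur yang 84.57 q7 1.79
[ 0.53601897 -0.14425588  0.35708447] [-0.1543404   0.18793186 -2.60654259] 0.013141303365598857
```

Request:
move_arm([
  {"x":15,"y":50,"z":0,"yaw":-7.9,"fingers":1},
  {"x":15,"y":100,"z":0,"yaw":-7.9,"fingers":1},
  {"x":15,"y":150,"z":0,"yaw":-7.9,"fingers":1},
  {"x":15,"y":165,"z":0,"yaw":-7.9,"fingers":1},
  {"x":15,"y":165,"z":0,"yaw":-7.9,"fingers":1},
  {"x":15,"y":165,"z":0,"yaw":-7.9,"fingers":1},
  {"x":15,"y":165,"z":0,"yaw":-7.9,"fingers":1},
  {"x":15,"y":165,"z":0,"yaw":-7.9,"fingers":1},
])

```text
time_s: 5.3
ee_pos: [0.537, 0.0198, 0.3575]
ee_rot: [0.064, -3.141, 0.001]
ft_force: [-0.2, 0.6, -0.9]
width: 0.0131
gripper_force: 59.2
```

```bash
cat > m.py <<'E'
from h import *
def sock(n,f=None):
    w=snap(n,f);P=pts(w);near=np.hypot(P[:,:,0]-.543,P[:,:,1]-.081)<.024
    k=near&(P[:,:,2]>.050)&(P[:,:,2]<.058)
    q=P[k];r=cv2.minAreaRect((q[:,:2]*1e3).astype(np.float32));print(n,k.sum(),np.median(q[:,2]),r)
    h=np.zeros((480,640),np.uint8);c=np.argwhere(k)[:,::-1].astype(np.int32);hu=cv2.convexHull(c);cv2.fillConvexPoly(h,hu,1)
    rr=cv2.minAreaRect(hu);print('boss px',rr)
    bx=np.array([ray(w,*p,.054)[:2]*1e3 for p in cv2.boxPoints(rr)]);print('boss via px',bx.mean(0),np.degrees([np.arctan2(*(bx[i]-bx[i-1])[::-1]) for i in range(4)]),[np.linalg.norm(bx[i]-bx[i-1]) for i in range(4)])
    hole=((h>0)&~k).astype(np.uint8);n,l,s,cc=cv2.connectedComponentsWithStats(hole)
    for i in range(1,n):
        if s[i,4]>20: print('hole',s[i],cc[i],ray(w,*cc[i],.054))
    return w,P
E
python3 -c "
from m import *
np.set_printoptions(precision=4,suppress=True)
st=bot.read_state();print(st['ee_pos'],st['ee_rot']);sock('top');sock('scene');w,P=sock('wrist','w3.png')
e=st['ee_pos'];k=(np.hypot(P[:,:,0]-e[0],P[:,:,1]-e[1])<.012)&(P[:,:,2]<.175)&(P[:,:,2]>.11);q=P[k];print(k.sum(),q.min(0),q.max(0))
go(.5425,.0810,.32,92.5)"
```

```text
[0.537  0.0198 0.3575] [ 0.064  -3.1405  0.0007]
top 20 0.0531994207246662 ((541.0274047851562, 91.52611541748047), (27.544532775878906, 2.5088798999786377), 2.14573073387146)
boss px ((290.5, 201.5), (11.0, 1.0), 90.0)
boss via px [540.6236  91.4914] [   2.1832  -88.0822 -177.8297   91.8969] [np.float64(27.017663570165528), np.float64(2.4170009748397576), np.float64(27.01851846380732), np.float64(2.410948266682306)]
scene 175 0.05276463213768379 ((544.440185546875, 80.46692657470703), (29.239028930664062, 30.442214965820312), 0.034484729170799255)
boss px ((321.0409851074219, 285.5491943359375), (14.980316162109375, 17.541053771972656), 50.19443130493164)
boss via px [544.7971  81.2227] [-100.7834 -170.5605   77.7137    8.2547] [np.float64(32.40498681052901), np.float64(36.6435362050037), np.float64(33.52143732776054), np.float64(35.44420848350443)]
hole [317 283   9   7  32] [321.0938 286.1562] [0.546  0.0826 0.054 ]
wrist 984 0.05388587409899417 ((541.8106079101562, 81.16294860839844), (28.564430236816406, 28.42952537536621), 2.934542179107666)
boss px ((395.0, 242.0), (34.0, 36.0), 90.0)
boss via px [541.2207  80.5078] [-175.1351   92.3745    6.4398  -87.6222] [np.float64(28.719605479803814), np.float64(28.892008435215), np.float64(28.763145062952837), np.float64(29.68320767755359)]
hole [388 235  16  15 218] [395.1147 242.1239] [0.5411 0.0806 0.054 ]Traceback (most recent call last):
  File "<string>", line 5, in <module>
    e=st['ee_pos'];k=(np.hypot(P[:,:,0]-e[0],P[:,:,1]-e[1])<.012)&(P[:,:,2]<.175)&(P[:,:,2]>.11);q=P[k];print(k.sum(),q.min(0),q.max(0))
                                                                                                                      ~~~~~^^^
    return umr_minimum(a, axis, None, out, keepdims, initial, where)
ValueError: zero-size array to reduction operation minimum which has no identity
```

View pics/w3.png

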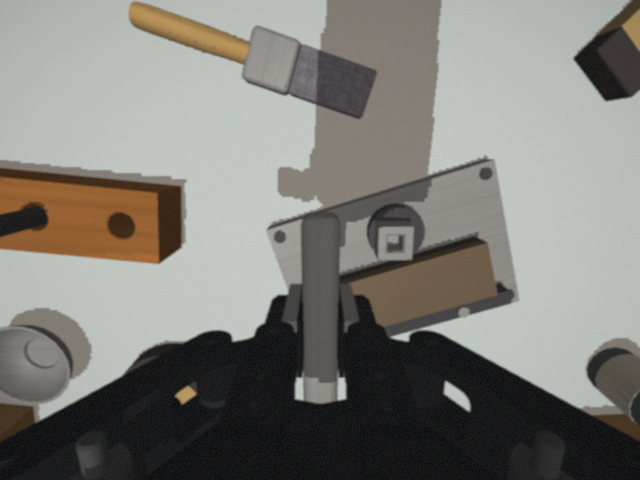

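The wrist view shows the key held with its bar along column 320, near end at (320,215), and the socket at (395,242). Next I check the bar's offset in the grip.

```bash
python3 -c "
from m import *
np.set_printoptions(precision=4,suppress=True)
w=snap('wrist');P=pts(w);st=bot.read_state();e=st['ee_pos'];M=R.from_rotvec(st['ee_rot']).as_matrix()
Q=(P-e)@M*1e3
u,v=np.meshgrid(np.arange(640),np.arange(480))
k=(abs(u-320)<30)&(v>205)&(v<420)&(abs(Q[:,:,0])<60)&(abs(Q[:,:,1])<12)&(Q[:,:,2]>135)&(Q[:,:,2]<170)
q=Q[k];print(k.sum());
for a in range(-50,55,10):
    s=q[(q[:,0]>=a)&(q[:,0]<a+10)]
    if len(s): print(a,len(s),s.min(0),s.max(0),np.median(s[:,2]))
print('center frame rays');sock('wrist');go(.5425,.0810,.32,92.5);print(e)"
```

```text
8413
-40 74 [-32.3491  -7.6937 148.225 ] [-30.0371   5.9465 152.3713] 149.5797076027148
-30 718 [-29.99    -7.6534 147.4582] [-20.0092   5.9034 152.5317] 149.26860927091337
-20 750 [-19.9952  -9.2516 136.7546] [-10.0162   5.7749 152.1272] 149.14995516190413
-10 1093 [ -9.9931  -9.1713 135.0103] [ -0.009    7.4197 151.7806] 148.89421640692518
0 1214 [  0.0012  -9.8497 135.0286] [  9.9968   8.1052 151.5969] 148.68525824918055
10 1837 [ 10.0003 -11.9858 135.0197] [ 19.9909  11.206  169.3675] 149.04155580422722
20 983 [ 20.0117  -7.7655 147.2937] [ 29.9803   6.0265 152.4813] 149.19277362793633
30 1034 [ 30.0052  -7.8981 147.2365] [ 39.9871   6.1666 152.849 ] 149.1096331912334
40 710 [ 40.0015  -7.8788 146.8893] [ 45.2312   6.1276 160.3587] 149.90372931701955
center frame rays
wrist 970 0.053888062584913105 ((541.9006958007812, 81.11526489257812), (28.442516326904297, 28.385408401489258), 3.228184223175049)
boss px ((395.0, 242.0), (34.0, 36.0), 90.0)
boss via px [541.2538  81.0221] [-175.0908   92.4162    6.4848  -87.5812] [np.float64(28.727196680228616), np.float64(28.899351110127647), np.float64(28.771155592883687), np.float64(29.69115240735671)]
hole [387 235  16  15 230] [394.1739 241.9522] [0.541  0.0803 0.054 ]
shift [-7.9 59.8 37.7] yaw -0.07 cur yang 92.43 q7 1.57
[0.5371 0.0207 0.3577]
```

Request:
move_arm([
  {"x":-7.4,"y":45,"z":0,"yaw":-0.5,"fingers":1},
  {"x":-7.4,"y":60.3,"z":0,"yaw":-0.5,"fingers":1},
  {"x":-7.4,"y":60.3,"z":20,"yaw":-0.5,"fingers":1},
  {"x":-7.4,"y":60.3,"z":40,"yaw":-0.5,"fingers":1},
  {"x":-7.4,"y":60.3,"z":55,"yaw":-0.5,"fingers":1},
  {"x":-7.4,"y":60.3,"z":55,"yaw":-0.5,"fingers":1},
  {"x":-7.4,"y":60.3,"z":55,"yaw":-0.5,"fingers":1},
  {"x":-7.4,"y":60.3,"z":55,"yaw":-0.5,"fingers":1},
])

```text
time_s: 6.35
ee_pos: [0.5423, 0.0818, 0.3037]
ee_rot: [-0.081, 3.139, 0.001]
ft_force: [0.4, -0.1, -1.0]
width: 0.0128
gripper_force: 59.2
```

```bash
python3 -c "
from m import *
a=snap('scene');cv2.imwrite('pics/s4.png',cv2.resize(a['frame'][190:340,240:440],None,fx=4,fy=4,interpolation=cv2.INTER_CUBIC)[:,:,::-1])
go(.542,.0815,.270,93);st=bot.read_state();print(st['ee_pos'],st['ft_force'])"
```

```text
shift [ 0.4 -0.3 33.7] yaw -0.04 cur yang 92.96 q7 1.5
[0.54232864 0.08180561 0.30374664] [-0.23048581 -0.12965965 -0.58091352]
```

View pics/s4.png

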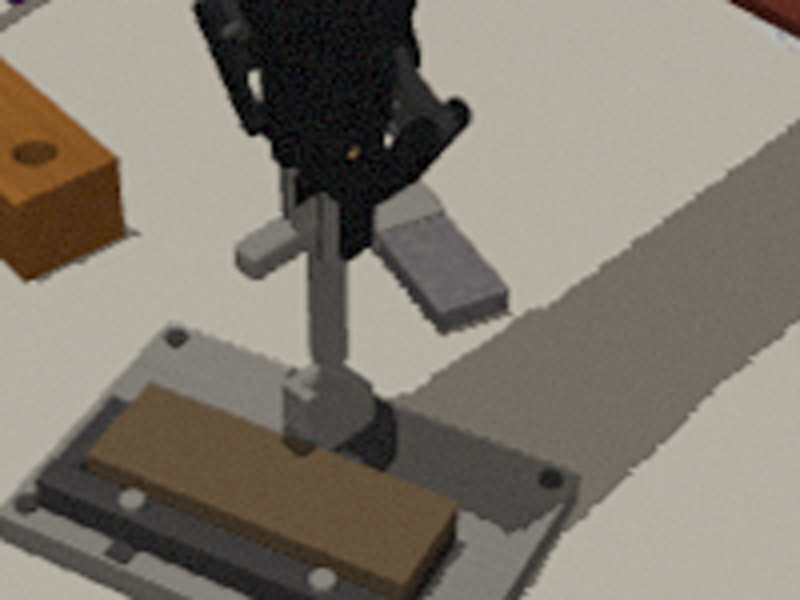

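The crop shows the key tip at (330,360) standing just over the boss centre. I'll lower it gently and watch the force.

Request:
move_arm([
  {"x":0,"y":0,"z":4,"yaw":0,"fingers":1},
  {"x":0,"y":0,"z":8,"yaw":0,"fingers":1},
  {"x":0,"y":0,"z":11,"yaw":0,"fingers":1},
  {"x":0,"y":0,"z":14,"yaw":0,"fingers":1},
  {"x":0,"y":0,"z":17,"yaw":0,"fingers":1},
  {"x":0,"y":0,"z":20,"yaw":0,"fingers":1},
  {"x":0,"y":0,"z":20,"yaw":0,"fingers":1},
])

```text
time_s: 7.1
ee_pos: [0.542, 0.0815, 0.2825]
ee_rot: [-0.081, 3.14, -0.001]
ft_force: [0.5, -1.6, -2.3]
width: 0.0128
gripper_force: 59.8
```

Request:
move_arm([
  {"x":0,"y":0,"z":3,"yaw":0,"fingers":1},
  {"x":0,"y":0,"z":6,"yaw":0,"fingers":1},
  {"x":0,"y":0,"z":9,"yaw":0,"fingers":1},
  {"x":0,"y":0,"z":11,"yaw":0,"fingers":1},
  {"x":0,"y":0,"z":12.5,"yaw":0,"fingers":1},
  {"x":0,"y":0,"z":12.5,"yaw":0,"fingers":1},
  {"x":0,"y":0,"z":12.5,"yaw":0,"fingers":1},
])

```text
time_s: 7.8
ee_pos: [0.5418, 0.0817, 0.27]
ee_rot: [0.081, -3.14, 0.0]
ft_force: [0.6, -3.4, -1.5]
width: 0.0129
gripper_force: 59.7
```

```bash
python3 -c "
from m import *
st=bot.read_state();print(st['ee_pos'],st['ft_force'],st['wrist_torque'])"
```

```text
[0.54182421 0.08172038 0.2700327 ] [ 0.60730712 -3.36883864 -1.52813606] [-1.03345846 -0.12767548 -0.01799394]
```

Request:
move_arm([
  {"x":0,"y":0,"z":0.7,"yaw":0,"fingers":1},
  {"x":0,"y":0,"z":1.4,"yaw":0,"fingers":1},
  {"x":0,"y":0,"z":1.4,"yaw":0,"fingers":1},
  {"x":0,"y":0,"z":1.4,"yaw":0,"fingers":1},
])

```text
time_s: 8.2
ee_pos: [0.5422, 0.0817, 0.2699]
ee_rot: [-0.081, 3.14, 0.001]
ft_force: [-1.9, -4.2, 11.0]
width: 0.013
gripper_force: 61.4
```

```bash
python3 -c "
from m import *
st=bot.read_state();print(st['ee_pos'],st['ft_force'],st['wrist_torque'])"
```

```text
[0.54223396 0.08166668 0.26989736] [-1.9425733  -4.24672341 11.02357973] [-1.22117507  0.73915143  0.01610962]
```

The key is home: the floor is felt at 11 N and the TCP is at 0.270 as computed. I'll back off the load and start turning clockwise (+yaw).

Request:
move_arm([
  {"x":0,"y":-0.5,"z":-0.8,"yaw":0,"fingers":1},
  {"x":0,"y":-0.5,"z":-0.8,"yaw":2,"fingers":1},
  {"x":0,"y":-0.5,"z":-0.8,"yaw":4,"fingers":1},
  {"x":0,"y":-0.5,"z":-0.8,"yaw":6,"fingers":1},
  {"x":0,"y":-0.5,"z":-0.8,"yaw":8,"fingers":1},
  {"x":0,"y":-0.5,"z":-0.8,"yaw":10,"fingers":1},
  {"x":0,"y":-0.5,"z":-0.8,"yaw":12,"fingers":1},
  {"x":0,"y":-0.5,"z":-0.8,"yaw":14,"fingers":1},
  {"x":0,"y":-0.5,"z":-0.8,"yaw":14,"fingers":1},
])

```text
time_s: 9.1
ee_pos: [0.542, 0.0814, 0.27]
ee_rot: [0.302, 3.127, 0.0]
ft_force: [-1.3, -3.9, 6.1]
width: 0.013
gripper_force: 60.7
```

```bash
cat > t.py <<'E'
from h import *
st=bot.read_state();M=R.from_rotvec(st['ee_rot']).as_matrix();print(np.round(st['ee_pos'],4),'yang',np.degrees(np.arctan2(M[1,1],M[0,1])).round(2),'F',st['ft_force'].round(2),'T',st['wrist_torque'].round(3),'Ftool',(M.T@st['ft_force']).round(1),'q7',st['q'][6].round(2),st['joint_torque'][6].round(3))
E
python3 t.py
```

```text
[0.542  0.0814 0.27  ] yang 78.96 F [-1.28 -3.88  6.12] T [-0.999  0.392  0.086] Ftool [ 0.5 -4.1 -6.1] q7 1.29 -0.72
```

Request:
move_arm([
  {"x":0,"y":-0.3,"z":0,"yaw":1,"fingers":1},
  {"x":0,"y":-0.3,"z":0,"yaw":2,"fingers":1},
  {"x":0,"y":-0.3,"z":0,"yaw":3,"fingers":1},
  {"x":0,"y":-0.3,"z":0,"yaw":4,"fingers":1},
  {"x":0,"y":-0.3,"z":0,"yaw":5,"fingers":1},
])

```text
time_s: 9.6
ee_pos: [0.542, 0.0813, 0.27]
ee_rot: [0.437, 3.111, 0.001]
ft_force: [-1.6, -3.5, 5.6]
width: 0.013
gripper_force: 60.6
```

```bash
python3 t.py
```

```text
[0.542  0.0813 0.27  ] yang 74.02 F [-1.65 -3.53  5.63] T [-0.787  0.416  0.127] Ftool [ 0.6 -3.8 -5.6] q7 1.21 0.227
```

Request:
move_arm([
  {"x":0,"y":0,"z":0,"yaw":1,"fingers":1},
  {"x":0,"y":0,"z":0,"yaw":2,"fingers":1},
  {"x":0,"y":0,"z":0,"yaw":3,"fingers":1},
  {"x":0,"y":0,"z":0,"yaw":4,"fingers":1},
])

```text
time_s: 10.0
ee_pos: [0.5419, 0.0814, 0.27]
ee_rot: [0.545, 3.094, 0.001]
ft_force: [-1.3, -2.2, 4.8]
width: 0.0133
gripper_force: 60.6
```

```bash
python3 t.py
```

```text
[0.5419 0.0814 0.27  ] yang 70.03 F [-1.28 -2.22  4.81] T [-0.766  0.342  0.119] Ftool [ 0.4 -2.5 -4.8] q7 1.14 0.227
```

Request:
move_arm([
  {"x":0,"y":0,"z":0,"yaw":1,"fingers":1},
  {"x":0,"y":0,"z":0,"yaw":2,"fingers":1},
  {"x":0,"y":0,"z":0,"yaw":3,"fingers":1},
  {"x":0,"y":0,"z":0,"yaw":4,"fingers":1},
])

```text
time_s: 10.4
ee_pos: [0.5419, 0.0815, 0.2699]
ee_rot: [0.652, 3.073, 0.001]
ft_force: [-0.9, -2.8, 5.8]
width: 0.0127
gripper_force: 60.7
```

```bash
python3 t.py
```

```text
[0.5419 0.0815 0.2699] yang 66.03 F [-0.88 -2.79  5.83] T [-0.759  0.382  0.196] Ftool [-0.3 -2.9 -5.8] q7 1.08 0.204
```

Pushing the stone or nearing the stop (0.20 N m). Smaller steps now.

Request:
move_arm([
  {"x":0,"y":0,"z":0,"yaw":1,"fingers":1},
  {"x":0,"y":0,"z":0,"yaw":2,"fingers":1},
  {"x":0,"y":0,"z":0,"yaw":3,"fingers":1},
])

```text
time_s: 10.7
ee_pos: [0.5419, 0.0815, 0.27]
ee_rot: [0.732, 3.055, 0.001]
ft_force: [-1.1, -2.3, 6.1]
width: 0.0129
gripper_force: 60.7
```

```bash
python3 t.py
```

```text
[0.5419 0.0815 0.27  ] yang 63.04 F [-1.15 -2.33  6.06] T [-0.634  0.424  0.186] Ftool [-0.  -2.6 -6.1] q7 1.03 0.158
```

Request:
move_arm([
  {"x":0,"y":0,"z":0,"yaw":1,"fingers":1},
  {"x":0,"y":0,"z":0,"yaw":2,"fingers":1},
  {"x":0,"y":0,"z":0,"yaw":3,"fingers":1},
])

```text
time_s: 11.0
ee_pos: [0.5419, 0.0816, 0.27]
ee_rot: [0.812, 3.035, 0.001]
ft_force: [-2.0, -1.9, 4.5]
width: 0.013
gripper_force: 60.7
```

```bash
python3 t.py
```

```text
[0.5419 0.0816 0.27  ] yang 60.04 F [-1.96 -1.9   4.48] T [-0.633  0.466  0.166] Ftool [ 0.7 -2.6 -4.5] q7 0.98 0.157
```

Request:
move_arm([
  {"x":0,"y":0,"z":0,"yaw":1,"fingers":1},
  {"x":0,"y":0,"z":0,"yaw":2,"fingers":1},
  {"x":0,"y":0,"z":0,"yaw":3,"fingers":1},
])

```text
time_s: 11.3
ee_pos: [0.5419, 0.0816, 0.27]
ee_rot: [-0.891, -3.013, -0.001]
ft_force: [-1.1, -1.9, 5.4]
width: 0.0129
gripper_force: 60.7
```

```bash
python3 t.py
```

```text
[0.5419 0.0816 0.27  ] yang 57.04 F [-1.06 -1.87  5.44] T [-0.548  0.442  0.188] Ftool [-0.1 -2.1 -5.4] q7 0.93 0.156
```

Request:
move_arm([
  {"x":0,"y":0,"z":0,"yaw":1,"fingers":1},
  {"x":0,"y":0,"z":0,"yaw":2,"fingers":1},
  {"x":0,"y":0,"z":0,"yaw":3,"fingers":1},
])

```text
time_s: 11.6
ee_pos: [0.5419, 0.0817, 0.27]
ee_rot: [-0.97, -2.988, -0.001]
ft_force: [-1.9, -1.7, 6.0]
width: 0.0129
gripper_force: 60.7
```

```bash
python3 t.py
```

```text
[0.5419 0.0817 0.27  ] yang 54.05 F [-1.91 -1.67  6.01] T [-0.531  0.507  0.214] Ftool [ 0.6 -2.5 -6. ] q7 0.88 0.155
```

Request:
move_arm([
  {"x":0,"y":0,"z":0,"yaw":1,"fingers":1},
  {"x":0,"y":0,"z":0,"yaw":2,"fingers":1},
  {"x":0,"y":0,"z":0,"yaw":3,"fingers":1},
])

```text
time_s: 11.9
ee_pos: [0.5419, 0.0817, 0.27]
ee_rot: [-1.047, -2.962, -0.001]
ft_force: [-1.7, -1.4, 6.2]
width: 0.0128
gripper_force: 60.7
```

```bash
python3 t.py
```

```text
[0.5419 0.0817 0.27  ] yang 51.04 F [-1.72 -1.38  6.23] T [-0.498  0.504  0.197] Ftool [ 0.5 -2.1 -6.2] q7 0.83 0.155
```

Request:
move_arm([
  {"x":0,"y":0,"z":0,"yaw":1,"fingers":1},
  {"x":0,"y":0,"z":0,"yaw":2,"fingers":1},
  {"x":0,"y":0,"z":0,"yaw":3,"fingers":1},
])

```text
time_s: 12.2
ee_pos: [0.5419, 0.0817, 0.27]
ee_rot: [-1.124, -2.933, -0.002]
ft_force: [-1.1, -1.2, 4.9]
width: 0.0128
gripper_force: 60.7
```

```bash
python3 t.py
```

```text
[0.5419 0.0817 0.27  ] yang 48.05 F [-1.08 -1.21  4.85] T [-0.471  0.522  0.153] Ftool [ 0.  -1.6 -4.9] q7 0.78 0.154
```

Request:
move_arm([
  {"x":0,"y":0,"z":0,"yaw":1,"fingers":1},
  {"x":0,"y":0,"z":0,"yaw":2,"fingers":1},
  {"x":0,"y":0,"z":0,"yaw":3,"fingers":1},
])

```text
time_s: 12.5
ee_pos: [0.5419, 0.0818, 0.27]
ee_rot: [-1.201, -2.903, -0.002]
ft_force: [-1.7, -0.6, 5.7]
width: 0.013
gripper_force: 60.7
```

```bash
python3 t.py
```

```text
[0.5419 0.0818 0.27  ] yang 45.06 F [-1.73 -0.62  5.7 ] T [-0.43   0.455  0.224] Ftool [ 0.8 -1.6 -5.7] q7 0.73 0.153
```

Request:
move_arm([
  {"x":0,"y":0,"z":0,"yaw":1,"fingers":1},
  {"x":0,"y":0,"z":0,"yaw":2,"fingers":1},
  {"x":0,"y":0,"z":0,"yaw":3,"fingers":1},
])

```text
time_s: 12.8
ee_pos: [0.5419, 0.0818, 0.27]
ee_rot: [-1.276, -2.87, -0.002]
ft_force: [-2.0, -1.2, 6.5]
width: 0.0125
gripper_force: 60.7
```

```bash
python3 t.py
```

```text
[0.5419 0.0818 0.27  ] yang 42.06 F [-2.05 -1.17  6.45] T [-0.359  0.462  0.203] Ftool [ 0.5 -2.3 -6.5] q7 0.68 0.111
```

51° turned and the torque is still low, so I'll check by eye that the cam follows.

```bash
python3 -c "
from m import *
a=snap('scene');cv2.imwrite('pics/s5.png',cv2.resize(a['frame'][190:360,230:430],None,fx=3.5,fy=3.5,interpolation=cv2.INTER_CUBIC)[:,:,::-1])"
```

```text
(no output)
```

View pics/s5.png

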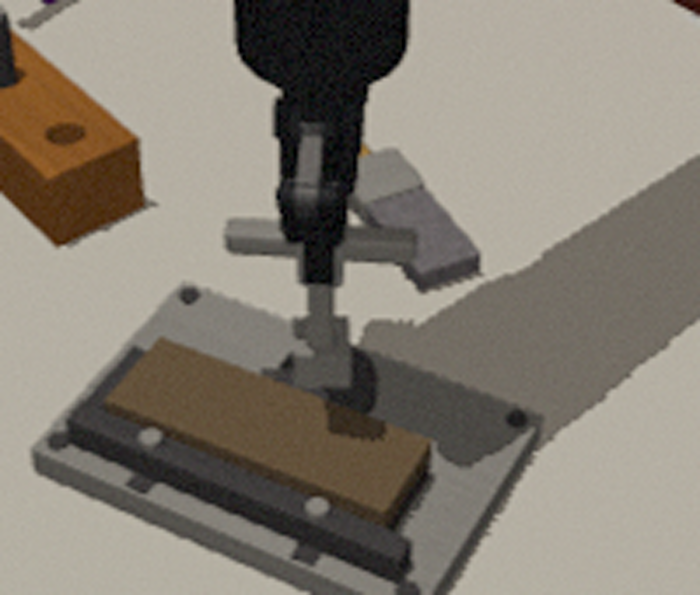

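The key is in the socket at (322,330), the boss has turned with it, and the stone lies almost against the back rail. I'll continue in small steps.

Request:
move_arm([
  {"x":0,"y":0,"z":0,"yaw":1,"fingers":1},
  {"x":0,"y":0,"z":0,"yaw":2,"fingers":1},
])

```text
time_s: 13.05
ee_pos: [0.5419, 0.0819, 0.27]
ee_rot: [-1.326, -2.848, -0.002]
ft_force: [-1.8, 0.1, 4.7]
width: 0.0125
gripper_force: 60.7
```

```bash
python3 t.py
```

```text
[0.5419 0.0819 0.27  ] yang 40.06 F [-1.82  0.07  4.74] T [-0.399  0.435  0.259] Ftool [ 1.2 -1.3 -4.7] q7 0.65 0.127
```

Request:
move_arm([
  {"x":0,"y":0,"z":0,"yaw":1,"fingers":1},
  {"x":0,"y":0,"z":0,"yaw":2,"fingers":1},
])

```text
time_s: 13.25
ee_pos: [0.5419, 0.0819, 0.27]
ee_rot: [-1.376, -2.824, -0.002]
ft_force: [-2.4, -1.4, 5.3]
width: 0.0125
gripper_force: 60.7
```

```bash
python3 t.py
```

```text
[0.5419 0.0819 0.27  ] yang 38.06 F [-2.37 -1.39  5.28] T [-0.324  0.423  0.261] Ftool [ 0.4 -2.7 -5.3] q7 0.62 0.106
```

Request:
move_arm([
  {"x":0,"y":0,"z":0,"yaw":1,"fingers":1},
  {"x":0,"y":0,"z":0,"yaw":2,"fingers":1},
])

```text
time_s: 13.45
ee_pos: [0.5419, 0.0819, 0.27]
ee_rot: [-1.425, -2.8, -0.002]
ft_force: [-2.0, 0.3, 5.6]
width: 0.0125
gripper_force: 60.7
```

```bash
python3 t.py
```

```text
[0.5419 0.0819 0.27  ] yang 36.06 F [-2.    0.27  5.56] T [-0.313  0.452  0.226] Ftool [ 1.4 -1.5 -5.6] q7 0.58 0.104
```

Request:
move_arm([
  {"x":0,"y":0,"z":0,"yaw":1,"fingers":1},
  {"x":0,"y":0,"z":0,"yaw":2,"fingers":1},
])

```text
time_s: 13.65
ee_pos: [0.5419, 0.082, 0.27]
ee_rot: [-1.473, -2.774, -0.002]
ft_force: [-2.4, -0.5, 5.8]
width: 0.0129
gripper_force: 60.7
```

```bash
python3 t.py
```

```text
[0.5419 0.082  0.27  ] yang 34.06 F [-2.35 -0.51  5.76] T [-0.25   0.464  0.236] Ftool [ 0.9 -2.2 -5.8] q7 0.55 0.103
```

Request:
move_arm([
  {"x":0,"y":0,"z":0,"yaw":1,"fingers":1},
  {"x":0,"y":0,"z":0,"yaw":2,"fingers":1},
])

```text
time_s: 13.85
ee_pos: [0.5419, 0.082, 0.27]
ee_rot: [-1.521, -2.748, -0.002]
ft_force: [-1.8, -0.7, 5.2]
width: 0.0129
gripper_force: 60.7
```

```bash
python3 t.py
```

```text
[0.5419 0.082  0.27  ] yang 32.07 F [-1.84 -0.67  5.24] T [-0.268  0.46   0.257] Ftool [ 0.4 -1.9 -5.2] q7 0.52 0.09
```

Request:
move_arm([
  {"x":0,"y":0,"z":0,"yaw":1,"fingers":1},
  {"x":0,"y":0,"z":0,"yaw":2,"fingers":1},
])

```text
time_s: 14.05
ee_pos: [0.5419, 0.082, 0.27]
ee_rot: [-1.569, -2.721, -0.002]
ft_force: [-0.7, -0.8, 6.2]
width: 0.0128
gripper_force: 60.8
```

```bash
python3 t.py
```

```text
[0.5419 0.082  0.27  ] yang 30.08 F [-0.68 -0.84  6.16] T [-0.213  0.442  0.383] Ftool [-0.4 -1.  -6.2] q7 0.48 -0.036
```

Stiffening has begun (0.38 N m). Steps of 1° now.

Request:
move_arm([
  {"x":0,"y":0,"z":0,"yaw":0.5,"fingers":1},
  {"x":0,"y":0,"z":0,"yaw":1,"fingers":1},
  {"x":0,"y":0,"z":0,"yaw":1,"fingers":1},
])

```text
time_s: 14.35
ee_pos: [0.5419, 0.082, 0.27]
ee_rot: [-1.592, -2.708, -0.002]
ft_force: [-0.6, -0.5, 5.2]
width: 0.0128
gripper_force: 60.8
```

```bash
python3 t.py
```

```text
[0.5419 0.082  0.27  ] yang 29.11 F [-0.63 -0.52  5.23] T [-0.282  0.484  0.345] Ftool [-0.1 -0.8 -5.2] q7 0.47 -0.51
```

Request:
move_arm([
  {"x":0,"y":0,"z":0,"yaw":0.5,"fingers":1},
  {"x":0,"y":0,"z":0,"yaw":1,"fingers":1},
  {"x":0,"y":0,"z":0,"yaw":1,"fingers":1},
])

```text
time_s: 14.65
ee_pos: [0.5419, 0.082, 0.27]
ee_rot: [-1.615, -2.694, -0.002]
ft_force: [-1.6, -1.1, 5.7]
width: 0.0129
gripper_force: 60.8
```

```bash
python3 t.py
```

```text
[0.5419 0.082  0.27  ] yang 28.11 F [-1.62 -1.12  5.7 ] T [-0.264  0.411  0.501] Ftool [-0.2 -2.  -5.7] q7 0.45 -0.596
```

Request:
move_arm([
  {"x":0,"y":0,"z":0,"yaw":0.5,"fingers":1},
  {"x":0,"y":0,"z":0,"yaw":1,"fingers":1},
  {"x":0,"y":0,"z":0,"yaw":1,"fingers":1},
])

```text
time_s: 14.95
ee_pos: [0.5419, 0.0821, 0.27]
ee_rot: [-1.638, -2.68, -0.002]
ft_force: [-2.1, -1.0, 5.5]
width: 0.0126
gripper_force: 60.9
```

```bash
python3 t.py
```

```text
[0.5419 0.0821 0.27  ] yang 27.13 F [-2.12 -1.01  5.52] T [-0.226  0.432  0.529] Ftool [ 0.1 -2.3 -5.5] q7 0.44 -0.672
```

Request:
move_arm([
  {"x":0,"y":0,"z":0,"yaw":0.5,"fingers":1},
  {"x":0,"y":0,"z":0,"yaw":1,"fingers":1},
  {"x":0,"y":0,"z":0,"yaw":1,"fingers":1},
])

```text
time_s: 15.25
ee_pos: [0.5419, 0.0822, 0.27]
ee_rot: [-1.661, -2.666, -0.002]
ft_force: [-0.4, 0.2, 5.9]
width: 0.0131
gripper_force: 60.9
```

```bash
python3 t.py
```

```text
[0.5419 0.0822 0.27  ] yang 26.14 F [-0.35  0.19  5.95] T [-0.222  0.454  0.642] Ftool [ 0.3 -0.2 -5.9] q7 0.42 -0.74
```

Request:
move_arm([
  {"x":0,"y":0,"z":0,"yaw":0.5,"fingers":1},
  {"x":0,"y":0,"z":0,"yaw":1,"fingers":1},
  {"x":0,"y":0,"z":0,"yaw":1.4,"fingers":1},
  {"x":0,"y":0,"z":0,"yaw":1.4,"fingers":1},
])

```text
time_s: 15.65
ee_pos: [0.5419, 0.0822, 0.27]
ee_rot: [-1.694, -2.646, -0.002]
ft_force: [-1.6, -1.0, 5.0]
width: 0.0123
gripper_force: 61.1
```

```bash
python3 t.py
```

```text
[0.5419 0.0822 0.27  ] yang 24.75 F [-1.61 -1.    4.95] T [-0.297  0.481  0.658] Ftool [-0.2 -1.9 -5. ] q7 0.4 -0.812
```

Request:
move_arm([
  {"x":0,"y":0,"z":0,"yaw":0.5,"fingers":1},
  {"x":0,"y":0,"z":0,"yaw":1,"fingers":1},
  {"x":0,"y":0,"z":0,"yaw":1,"fingers":1},
])

```text
time_s: 15.95
ee_pos: [0.5419, 0.0822, 0.2699]
ee_rot: [-1.716, -2.631, -0.002]
ft_force: [-1.9, 0.2, 5.1]
width: 0.0129
gripper_force: 61.3
```

```bash
python3 t.py
```

```text
[0.5419 0.0822 0.2699] yang 23.75 F [-1.86  0.2   5.11] T [-0.177  0.481  0.779] Ftool [ 0.9 -1.6 -5.1] q7 0.38 -0.897
```

0.78 N m reached. I'll relax slightly within the play, then open and retreat.

Request:
move_arm([
  {"x":0,"y":0,"z":0,"yaw":0,"fingers":1},
  {"x":0,"y":0,"z":0,"yaw":-0.7,"fingers":1},
  {"x":0,"y":0,"z":0,"yaw":-1.5,"fingers":1},
  {"x":0,"y":0,"z":0,"yaw":-1.5,"fingers":0.5},
  {"x":0,"y":0,"z":0,"yaw":-1.5,"fingers":0},
  {"x":0,"y":0,"z":0,"yaw":-1.5,"fingers":0},
  {"x":0,"y":0,"z":0,"yaw":-1.5,"fingers":0},
  {"x":0,"y":0,"z":0,"yaw":-1.5,"fingers":0},
])

```text
time_s: 16.75
ee_pos: [0.5419, 0.0812, 0.2695]
ee_rot: [-1.686, -2.651, 0.0]
ft_force: [-0.4, -0.7, 0.2]
width: 0.0429
gripper_force: 0.0
```

Request:
move_arm([
  {"x":0,"y":0,"z":-10,"yaw":0,"fingers":0},
  {"x":0,"y":0,"z":-30,"yaw":0,"fingers":0},
  {"x":0,"y":0,"z":-60,"yaw":0,"fingers":0},
  {"x":0,"y":0,"z":-100,"yaw":0,"fingers":0},
  {"x":0,"y":0,"z":-140,"yaw":0,"fingers":0},
  {"x":0,"y":0,"z":-140,"yaw":0,"fingers":0},
  {"x":0,"y":0,"z":-140,"yaw":0,"fingers":0},
])

```text
time_s: 17.45
ee_pos: [0.542, 0.0809, 0.4109]
ee_rot: [1.686, 2.65, 0.003]
ft_force: [0.4, 0.3, -0.3]
width: 0.0429
gripper_force: 0.0
```

```bash
python3 t.py; python3 -c "
from m import *
w=snap('wrist');P=pts(w);k=(P[:,:,2]>.1)&(P[:,:,2]<.135)&(np.hypot(P[:,:,0]-.542,P[:,:,1]-.081)<.06);q=P[k];print(k.sum(),np.median(q[:,2]),cv2.minAreaRect((q[:,:2]*1e3).astype(np.float32)))
a=snap('scene');cv2.imwrite('pics/s6.png',cv2.resize(a['frame'][190:360,230:430],None,fx=3.5,fy=3.5,interpolation=cv2.INTER_CUBIC)[:,:,::-1])"
```

```text
[0.542  0.0809 0.4109] yang 25.07 F [ 0.36  0.27 -0.31] T [-0.047  0.012  0.005] Ftool [0.1 0.4 0.3] q7 0.3 -0.059
2018 0.12077458812114991 ((541.6644897460938, 80.90623474121094), (14.04177188873291, 89.28153228759766), 28.653438568115234)
```

View pics/s6.png

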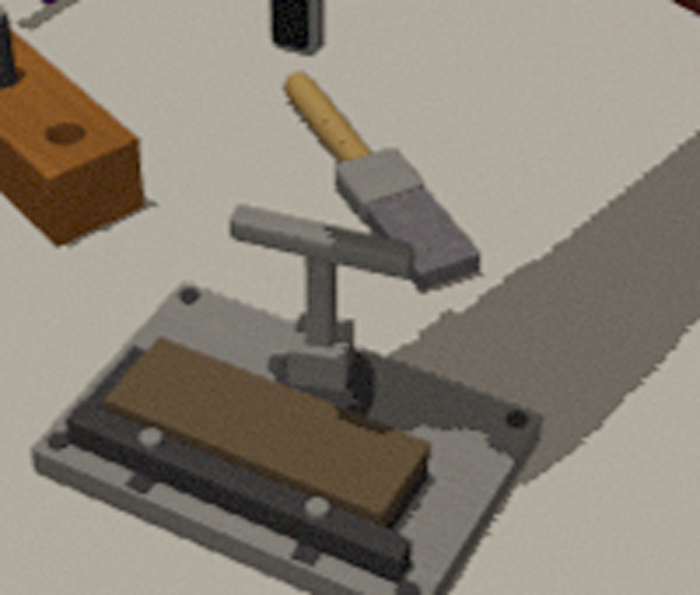

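The key stands upright and fully home: bar top 0.121 m, as expected, centred at (541.7, 80.9) mm. The stone lies against the rail and the gripper is clear.

```bash
python3 -c "
from cell import bot
print(bot.finish_job())"
```

```text
the job is handed in; nothing more can be done
None
```

The job is handed in, result not reported: the key stands fully home in the cam socket, turned clockwise to about 0.78 N m with the stone against the back stop, and the arm is clear; I did not measure the nip force after letting go.

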